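Lock the blue cell in its holder

ROBOT

A 7-joint arm with a two-finger parallel gripper is mounted at the origin on a cart in front of the work surface, level with it; the furniture and walls round the work are solid. World frame = base frame: x ahead of the robot, y to its left, z up, the work surface at z = 0. Lengths are in m, angles in rad, forces in N, time in s.
With the tool pointing down it reaches from about 0.4 to 0.85 m from the base axis. Payload 10.4 kg.
Tool frame: the origin (TCP) lies on the centre line of the jaws, within the pads' length; the fingertips stand 22 mm ahead of it and the grasp point (between the pads) lies 3 mm ahead of it; z points along the fingers, y is the line along which they close (so a half turn about z gives the same grasp; the last joint's range is limited). The gripper opens to 87 mm and grips with 3 to 60 N. Pads are 19 mm wide; open, the fingers measure 117 mm over their backs; the gripper's body (75 mm by 190 mm) begins 51 mm behind the grasp point.
Start: joints at [-1.336, 0.332, -0.065, 1.46, 0.022, 1.35, -0.088], TCP at [0.159, 0.604, 0.245] pointing down, gripper open.
Joint ranges: [-2.6, 2.6], [-0.5, 2.12], [-1.47, 1.34], [0.16, 2.42], [-1.27, 4.41], [0.06, 2.06], [-2.6, 2.6]. Speed limits (rad/s): [2.22, 2.22, 2.79, 2.79, 3.14, 3.14, 3.14].

INTERFACE

Orientations are given as a unit quaternion [x, y, z, w].
In Python, from bench import r gives the robot as it stands.
- The arm moves only by the tool drive_effector, called after ">>>" by a JSON object that holds its "method" and its "body", one argument or row to a line. Schema: {"type":"object","properties":{"deltas":{"type":"array","items":{"type":"array","items":{"type":"number"},"minItems":5,"maxItems":5},"minItems":1,"maxItems":12},"clamp_n":{"type":"number"},"only":{"type":"string"},"quiet":{"type":"boolean"},"lines":{"type":"string"}},"required":["deltas"],"additionalProperties":false}. deltas is a list of rows, 1 to 12 of them, each of 5 numbers: dx, dy, dz in units of 20 mm, then a turn about the tool's z in rad, then the finger opening in m; each row is the pose to reach, as a shift and turn from the pose commanded when the call began, along the tool's axes at that moment; what a row does not reach only later rows make up. A row lasts 1/10 s, in which the tool goes at most 0.05 m and 0.15 rad, less where a joint would pass 70% of its speed; a pose out of reach is approached as far as the arm can. The fingers move at their own pace and stop on an object; clamp_n is the grip in N (left out, the last holds). Time passes only in rows, so rows that do not move let the fingers close. The tool returns the time, the measured TCP pose, the force, the opening and the grip force at its end. only (a regular expression) keeps the lines of the reply that match it, lines (a string "A,B") keeps lines A to B, and quiet returns only ok. Input that does not fit is refused with a message, and nothing moves.
- r.read_state(): the state, without advancing time (a new reading comes with each control period).
- r.camera(name): name is "scene" or "top"; returns a dict with "img" (480x640x3 uint8, red, green, blue), "fx", "fy", "cx", "cy" (pixels), "pose" (4x4, takes a point from camera to world coordinates). Camera axes: x right, y down, z forward; pixel columns grow to the right and rows downward; lengths in m; the calibration is good to about 2 mm. A picture is of the moment at which its call begins. There is no depth.
- r.close_job(): hands the job in; it is judged then, once.
The state is a dict: "time": time; "joint_positions": joint angles; "joint_vel": joint speeds; "joint_torque": joint torques, N m; "ee_pos": TCP position; "eef_rot": TCP orientation; "ft_force": force on the tool from outside, world axes, zero at the start; "torque": the same for the moment, N m; "width": finger opening in m; "grip_force": force on a finger pad.
Only numpy, scipy, OpenCV 4.12 (cv2) and the standard library are available. Lean on these libraries where they do the work, as an engineer would, in place of code of your own. Each camera call takes 0.05 s, during which the arm holds its last target. There are 200 camera calls.

TASK

Lay the blue battery cell lengthwise in the pocket of the cell holder on the bench and let go of it. Then swing the holder's steel keeper bar shut over the cell until it snaps fully home in its catch, and leave it shut.

Things in the scene. Friction and masses are not known exactly. Their poses are not given: they have to be found in the camera images.
- cell_blue: blue round battery cell lying on the bench (pink ones of the same size are bystanders). 18 to 20 mm across, 66 mm long, about 50 g, does not roll. Origin: centre of its underside; its y runs along its length, z up.
- holder: fixed cell holder, aluminium base 146 (x) x 70 (y) x 8 mm. Origin: on the bench under the pocket's centre, z up. The cell lies along x on the base, 8 mm up. Pocket 82 x 34 mm: four black corner ribs 17 mm high at |x| 22 to 38, |y| 17 to 23 mm (sides open between, for fingers); hinge post at x = +52 mm, 31 mm high; at x = -52 a catch block 24 mm high, its stop fence on the -y side 36 mm.
- keeper (a joint): keeper bar's angle (rad) about its upright hinge at holder x = +52 mm, y = 0. 0 = shut along holder x over the pocket, at a hard stop; grows as it opens to holder +y, starts 1.35 to 1.9. Steel bar 14 mm wide, 32 to 40 mm above the bench. Stays where left (0.5 N at the knob); below 0.2 a spring ball resists (about 3 N at the knob), past 0.08 it pulls the bar home to 0.
- keeper_knob (a point): centre of the upright red knob at the bar's free end, 142 mm from the hinge axis, 52 mm above the bench: diameter 14 mm, standing from the bar's top at 40 mm up to 64 mm. Push it sideways or pinch it from above. Shut, it is at holder x = -90 mm, y = 0.

How it is judged:
On the way:
1. the blue cell lies in the pocket while the keeper bar is still open (x of cell_blue in the frame of holder between -0.015 and 0.015 m and y of cell_blue in the frame of holder between -0.015 and 0.015 m and z of cell_blue in the frame of holder below 0.013 m and contact force between cell_blue and the fingers below 0.05 N and value of joint keeper above 0.3 rad), for 0.2 s.
At the end, for the whole second after the job is handed in: the blue cell lies on the floor of the holder's pocket (within 15 mm of its centre in x and y, at most 5 mm off the floor, along the pocket within 20 degrees), at rest, and the keeper bar is shut in its catch (joint below 0.06 rad) (x of cell_blue in the frame of holder between -0.015 and 0.015 m and y of cell_blue in the frame of holder between -0.015 and 0.015 m and z of cell_blue in the frame of holder below 0.013 m and angle between the y axis of cell_blue and the x axis of holder, either way round below 0.35 rad and value of joint keeper below 0.06 rad and linear speed of cell_blue below 0.02 m/s); the robot touches nothing.
It also fails if it takes over 48 s, if anything falls off the work surface, if the arm or the gripper's body presses on something with over 40 N, if the wrist force passes 120 N, or if a joint passes its speed limit or range.

## Working session

There is one attempt and no reset: what is moved stays moved. The work goes in short steps, Python scripts to look and compute and a tool call to move; the robot and the scene stay as the last step left them, time stands still between calls to the robot, and variables do not carry over. Pictures are saved under pics/ and viewed, at most 10 in all, crops included, and the job is handed in when it is done.

```bash
ls; mkdir -p pics; python3 - <<'E'
from bench import r
import cv2,pickle
for n in("scene","top"):
    c=r.camera(n); cv2.imwrite(f"pics/{n}0.png",c["img"][:,:,::-1]); pickle.dump(c,open(n+".pkl","wb"))
    print(n,c["fx"],c["fy"],c["cx"],c["cy"],c["pose"].round(4).tolist())
s=r.read_state();print(s["time"],s["ee_pos"],s["eef_rot"],s["width"])
E
```

```text
bench.py
pics
scene 510.41957866369563 510.41957866369563 319.8857645986285 243.2341337759882 [[-0.8062, -0.2135, 0.5518, 0.0088], [-0.5912, 0.327, -0.7373, 0.8417], [-0.0231, -0.9206, -0.3898, 0.4274], [0.0, 0.0, 0.0, 1.0]]
top 539.2382179421995 539.2382179421995 325.16320583185677 240.34197187440972 [[-0.0284, -0.9877, 0.1539, 0.326], [-0.9992, 0.0324, 0.0237, 0.1957], [-0.0284, -0.1531, -0.9878, 1.0497], [0.0, 0.0, 0.0, 1.0]]
0.1 [0.15927081 0.60403655 0.24383412] [ 1.28527344e-01  9.91705763e-01 -6.32341935e-04 -4.86496045e-05] 0.08700629934112115
```

View pics/top0.png

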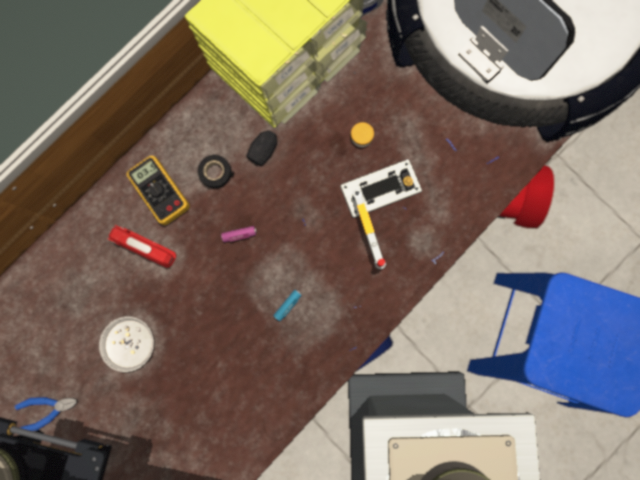

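View pics/scene0.png

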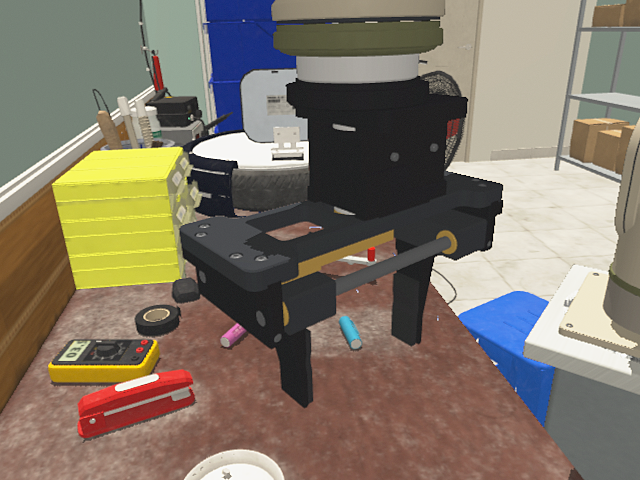

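The top view shows the holder at about (382,188), the keeper knob at (381,264), and the blue cell at about (288,305). The scene view is blocked by the gripper. I'll zoom in on the holder and segment the colours.

```bash
cat > h.py <<'E'
import numpy as np,cv2
def px2w(c,u,v,z):
    d=c["pose"][:3,:3]@np.array([(u-c["cx"])/c["fx"],(v-c["cy"])/c["fy"],1]); o=c["pose"][:3,3]
    return o+d*(z-o[2])/d[2]
def w2px(c,p):
    q=c["pose"][:3,:3].T@(np.array(p)-c["pose"][:3,3]); return c["fx"]*q[0]/q[2]+c["cx"],c["fy"]*q[1]/q[2]+c["cy"]
def seg(c,lo,hi,box):
    h=cv2.cvtColor(c["img"],cv2.COLOR_RGB2HSV); m=cv2.inRange(h,lo,hi); k=np.zeros_like(m); a,b,x,y=box; k[b:y,a:x]=m[b:y,a:x]
    return k
E
python3 - <<'E'
import pickle; from h import *
c=pickle.load(open("top.pkl","rb")); i=c["img"][:,:,::-1]
cv2.imwrite("pics/crop1.png",cv2.resize(i[150:280,330:440],None,fx=4.5,fy=4.5,interpolation=cv2.INTER_CUBIC))
m=seg(c,(90,100,80),(115,255,255),(260,270,320,340))
print(m.sum()//255,cv2.minAreaRect(cv2.findNonZero(m)))
P=np.array([px2w(c,p[0],p[1],.0095) for p in cv2.findNonZero(m)[:,0]])[:,:2]
rc=cv2.minAreaRect((P*1000).astype(np.float32)); print(rc)
w,V=np.linalg.eigh(np.cov(P.T));print(P.mean(0),V[:,1],np.sqrt(12*w))
for lo in((0,150,100),(172,150,100)):
    m=seg(c,lo,(8 if lo[0]==0 else 180,255,255),(365,250,395,280)); n=cv2.findNonZero(m)
    if n is not None: q=n[:,0].mean(0);print(len(n),q,px2w(c,*q,.064))
E
```

```text
274 ((287.0082092285156, 305.59014892578125), (8.962581634521484, 33.417625427246094), 39.80556869506836)
((363.79388427734375, 297.5072021484375), (17.31462860107422, 63.6129035949707), 48.70325469970703)
[0.36424887 0.29805885] [-0.75102056  0.66027882] [0.0162439  0.06378172]
36 [381.02777778 261.94444444] [0.4361628  0.11810454 0.064     ]
```

View pics/crop1.png

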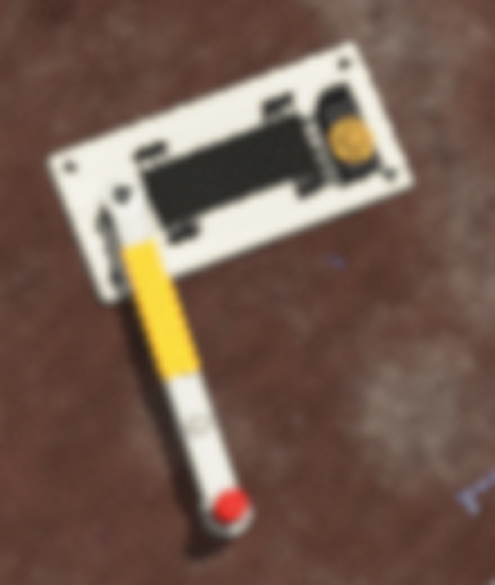

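The crop shows base corners at crop (50,158), (352,42), (413,185) and (106,303). The hinge pin is at (123,193), the knob at (231,505) and the catch on the right.

```bash
python3 - <<'E'
import pickle; from h import *
from scipy.spatial.transform import Rotation as R
c=pickle.load(open("top.pkl","rb"))
f=lambda u,v,z:px2w(c,330+(u+.5)/4.5-.5,150+(v+.5)/4.5-.5,z)[:2]
C=[f(*p,.008) for p in((50,158),(352,42),(413,185),(106,303))]
TL,TR,BR,BL=C; print(np.round(C,4).tolist())
print("len",*[np.linalg.norm(a-b).round(4) for a,b in((TL,TR),(BL,BR),(TL,BL),(TR,BR))])
ctr=np.mean(C,0); x=(TL+BL-TR-BR); a=np.arctan2(x[1],x[0]); y=BL+BR-TL-TR; print("ctr",ctr,"yaw",a, "yaw from y",np.arctan2(y[1],y[0])-np.pi/2)
ex=np.array([np.cos(a),np.sin(a)]);ey=np.array([-ex[1],ex[0]])
h=ctr+.052*ex; hp=f(123,193,.04); print("hinge",h,"pin seen",hp)
k=f(231,505,.064); d=k-h; print("knob",k,np.linalg.norm(d),"keeper angle",np.arctan2(-d@ey*-1,-d@ex))
s=r=None
from bench import r
s=r.read_state();T=R.from_quat(s["eef_rot"]).as_matrix();print(T.round(3)); print(s["ee_pos"])
E
```

```text
[[0.599, 0.1867], [0.6471, 0.0513], [0.5812, 0.028], [0.533, 0.1644]]
len 0.1436 0.1446 0.0697 0.0699
ctr [0.5900692  0.10759058] yaw 1.9108593563892708 yaw from y -4.379722776990693
hinge [0.57272479 0.15661273] pin seen [0.57418741 0.15636083]
knob [0.43637235 0.11824783] 0.14164692838604614 keeper angle 1.6365846596975262
[[-0.967  0.255 -0.   ]
 [ 0.255  0.967 -0.001]
 [-0.    -0.001 -1.   ]]
[0.15927081 0.60403655 0.24383412]
```
Holder yaw 1.907 avg. ex=(-0.330,0.944), ey=(-0.944,-0.330). Holder center (0.5905,0.1075).

The manual's scale: shifts go in units of 20 mm. Converting my numbers, -0.276 m is -13.8, 0.12 m is 6.

>>> {"method": "drive_effector", "body": {
  "deltas": [
    [-2.5,-2.25,1,0.1,0.06],
    [-5,-4.5,2,0.2,0.06],
    [-7,-6.25,3,0.3,0.06],
    [-9,-8,4,0.4,0.06],
    [-11,-9.75,5,0.463,0.06],
    [-12.5,-11,6,0.463,0.06],
    [-13.8,-12.2,6.7,0.463,0.06],
    [-13.8,-12.2,6.7,0.463,0.06],
    [-13.8,-12.2,6.7,0.463,0.06],
    [-13.8,-12.2,6.7,0.463,0.06],
    [-13.8,-12.2,6.7,0.463,0.06]
  ]
}}

```text
time: 1.2
ee_pos: [0.3635, 0.2993, 0.1109]
eef_rot: [0.352, 0.936, 0.0, -0.0]
ft_force: [-0.8, 0.1, -0.3]
width: 0.06
grip_force: 0.0
```

```bash
python3 - <<'E'
from bench import r
from h import *
from scipy.spatial.transform import Rotation as R
s=r.read_state();T=R.from_quat(s["eef_rot"]).as_matrix();print(T.round(3)); print(s["ee_pos"],np.arctan2(T[1,1],T[0,1]))
print(T.T@(np.array([.364,.298,.025])-s["ee_pos"]))
c=r.camera("scene");cv2.imwrite("pics/s1.png",c["img"][:,:,::-1])
m=seg(c,(90,100,80),(105,255,255),(200,150,640,480));print(cv2.boundingRect(m))
E
```

```text
[[-0.752  0.659  0.   ]
 [ 0.659  0.752  0.001]
 [ 0.     0.001 -1.   ]]
[0.36354219 0.29925625 0.11090439] 0.8513968072396658
[-0.00120686 -0.00070376  0.08590343]
(339, 316, 22, 31)
```

View pics/s1.png

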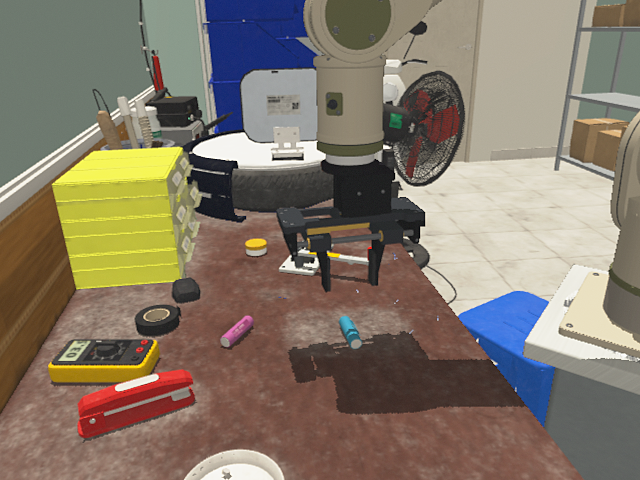

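The fingers straddle the cell at (348,332). Next I descend and grip.

>>> {"method": "drive_effector", "body": {
  "deltas": [
    [-0.05,-0.05,2,0,0.06],
    [-0.05,-0.05,3.5,0,0.06],
    [-0.05,-0.05,4.3,0,0.06],
    [-0.05,-0.05,4.3,0,0.06],
    [-0.05,-0.05,4.3,0,0.06],
    [-0.05,-0.05,4.3,0,0.01],
    [-0.05,-0.05,4.3,0,0.01],
    [-0.05,-0.05,4.3,0,0.01],
    [-0.05,-0.05,4.3,0,0.01],
    [-0.05,-0.05,4.3,0,0.01],
    [-0.05,-0.05,4.3,0,0.01],
    [-0.05,-0.05,4.3,0,0.01]
  ],
  "clamp_n": 15
}}

```text
time: 2.45
ee_pos: [0.3641, 0.2967, 0.0246]
eef_rot: [0.353, 0.936, 0.0, -0.0]
ft_force: [-0.4, -0.0, 0.9]
width: 0.0181
grip_force: 15.0
```

>>> {"method": "drive_effector", "body": {
  "deltas": [
    [0,0,-2.5,0,0.01],
    [0,0,-5,0,0.01],
    [0,0,-5,0,0.01],
    [0,0,-5,0,0.01]
  ]
}}

```text
time: 2.85
ee_pos: [0.3645, 0.2972, 0.1256]
eef_rot: [0.353, 0.936, 0.001, 0.0]
ft_force: [0.4, 0.6, -1.2]
width: 0.0184
grip_force: 15.0
```

```bash
python3 - <<'E'
from bench import r
from h import *
from scipy.spatial.transform import Rotation as R
s=r.read_state();T=R.from_quat(s["eef_rot"]).as_matrix(); print(s["ee_pos"],np.arctan2(T[1,1],T[0,1]),s["width"])
print(T.T@(np.array([.5905,.1075,.12])-s["ee_pos"]))
c=r.camera("scene");cv2.imwrite("pics/s2.png",c["img"][150:400,230:530,::-1])
m=seg(c,(90,100,80),(105,255,255),(200,150,450,480));print(cv2.boundingRect(m))
E
```

```text
[0.36451665 0.29716054 0.12555736] 0.8500334790986162 0.018388737725112504
[-0.29495121  0.00663262  0.00550202]
(344, 257, 18, 25)
```

View pics/s2.png

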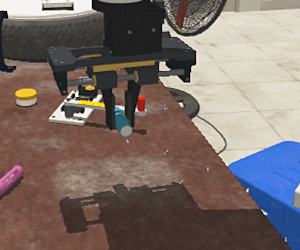

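The cell is held between the fingertips. Carrying it over the holder.

In the tool's units: -0.295 m is -14.75, -0.12 m is -6.

>>> {"method": "drive_effector", "body": {
  "deltas": [
    [-2,0,0,0.08,0.01],
    [-4,0.1,0,0.16,0.01],
    [-6,0.15,0,0.24,0.01],
    [-8,0.2,0,0.32,0.01],
    [-10,0.25,0,0.4,0.01],
    [-12,0.3,0,0.46,0.01],
    [-13.5,0.35,0,0.514,0.01],
    [-14.75,0.35,0,0.514,0.01],
    [-14.75,0.35,0,0.514,0.01],
    [-14.75,0.35,0,0.514,0.01],
    [-14.75,0.35,0,0.514,0.01]
  ]
}}

```text
time: 4.0
ee_pos: [0.5892, 0.1082, 0.1235]
eef_rot: [0.578, 0.816, -0.001, -0.001]
ft_force: [-0.4, -0.3, -0.2]
width: 0.018
grip_force: 15.0
```

```bash
python3 - <<'E'
from bench import r
from h import *
from scipy.spatial.transform import Rotation as R
s=r.read_state();T=R.from_quat(s["eef_rot"]).as_matrix(); print(s["ee_pos"],np.arctan2(T[1,1],T[0,1]),s["width"])
print(T.T@(np.array([.5905,.1075,.034])-s["ee_pos"]))
c=r.camera("scene");cv2.imwrite("pics/s3.png",cv2.resize(c["img"][170:320,220:460,::-1],None,fx=3,fy=3))
E
```

```text
[0.58918401 0.1081881  0.12345058] 0.3373179837819036 0.018018184717281692
[-0.00114211  0.00118946  0.08944771]
```

View pics/s3.png

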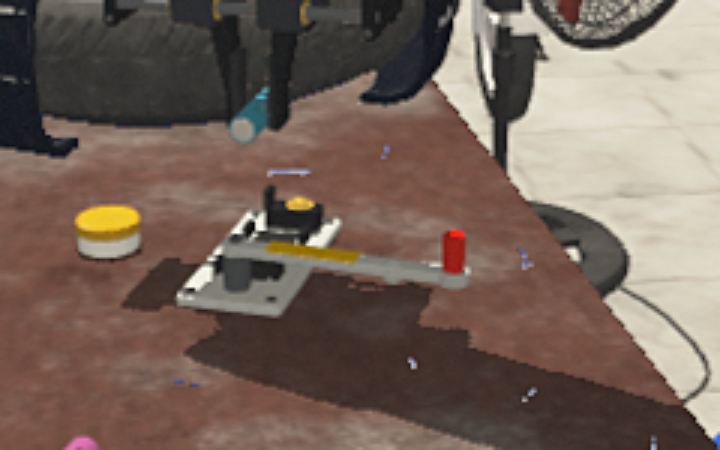

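>>> {"method": "drive_effector", "body": {
  "deltas": [
    [-0.05,0.05,2,0,0.01],
    [-0.05,0.05,3.25,0,0.01],
    [-0.05,0.05,4,0,0.01],
    [-0.05,0.05,4.45,0,0.01],
    [-0.05,0.05,4.5,0,0.01],
    [-0.05,0.05,4.5,0,0.01],
    [-0.05,0.05,4.5,0,0.045],
    [-0.05,0.05,4.5,0,0.045],
    [-0.05,0.05,4.5,0,0.045],
    [-0.05,0.05,4.5,0,0.045],
    [-0.05,0.05,4.5,0,0.045]
  ]
}}

```text
time: 5.15
ee_pos: [0.5917, 0.1066, 0.0347]
eef_rot: [0.579, 0.815, 0.0, 0.0]
ft_force: [0.3, -0.0, -0.2]
width: 0.0437
grip_force: 0.0
```

>>> {"method": "drive_effector", "body": {
  "deltas": [
    [0,0,-2,0,0.045],
    [0,0,-4,0,0.045],
    [0,0,-6,0,0.045],
    [0,0,-6,0,0.045],
    [0,0,-6,0,0.045]
  ]
}}

```text
time: 5.65
ee_pos: [0.5921, 0.1068, 0.1554]
eef_rot: [0.579, 0.815, 0.001, 0.0]
ft_force: [-0.5, -0.2, -0.2]
width: 0.0449
grip_force: 0.0
```

```bash
python3 - <<'E'
from bench import r
from h import *
from scipy.spatial.transform import Rotation as R
c=r.camera("scene");cv2.imwrite("pics/s4.png",cv2.resize(c["img"][170:320,220:460,::-1],None,fx=3,fy=3))
c=r.camera("top");cv2.imwrite("pics/t4.png",cv2.resize(c["img"][150:280,330:440,::-1],None,fx=4.5,fy=4.5))
s=r.read_state();T=R.from_quat(s["eef_rot"]).as_matrix(); print(s["ee_pos"],T.round(4).tolist())
E
```

```text
[0.59097892 0.10660732 0.1534601 ] [[-0.3299, 0.944, -0.0016], [0.944, 0.3299, -0.0003], [0.0002, -0.0016, -1.0]]
```

View pics/s4.png

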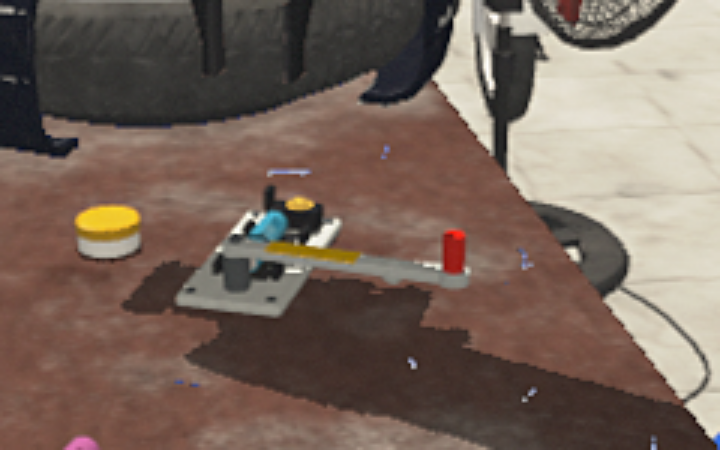

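The cell (crop (268,228)) lies in the pocket, and the bar is still open with its knob at crop (454,252). Next I loosely straddle the knob and sweep it along the arc. First I work out the move to above the knob.

```bash
python3 - <<'E'
from bench import r
from h import *
from scipy.spatial.transform import Rotation as R
s=r.read_state();T=R.from_quat(s["eef_rot"]).as_matrix()
print(T.T@(np.array([.4363,.1181,.11])-s["ee_pos"]),np.arctan2(T[1,1],T[0,1])+1.301)
print(s["joint_positions"])
E
```

```text
[ 0.06186524 -0.14216104  0.04369626] 1.6371757462596765
[-0.62674645  0.36358638  0.46169016  1.66375489 -0.17390561  1.15673195
  0.2155291 ]
```

In the tool's units: -0.142 m is -7.1, -0.13 m is -6.5.

>>> {"method": "drive_effector", "body": {
  "deltas": [
    [0.25,-0.65,0,0.14,0.045],
    [0.5,-1.3,0,0.28,0.045],
    [0.8,-1.95,0,0.42,0.045],
    [1.1,-2.6,0,0.56,0.045],
    [1.4,-3.25,0,0.7,0.045],
    [1.7,-3.9,0,0.84,0.045],
    [2,-4.55,0,0.98,0.045],
    [2.3,-5.2,0,1.12,0.045],
    [2.55,-5.85,0,1.26,0.045],
    [2.8,-6.5,0,1.4,0.045],
    [3.1,-7.1,0,1.53,0.045],
    [3.1,-7.1,0,1.637,0.045]
  ]
}}

```text
time: 6.95
ee_pos: [0.4351, 0.1184, 0.1533]
eef_rot: [0.991, 0.132, -0.001, 0.0]
ft_force: [-0.3, -0.9, 0.1]
width: 0.0452
grip_force: 0.0
```

>>> {"method": "drive_effector", "body": {
  "deltas": [
    [0,0,1,0,0.045],
    [0,0,2,0,0.045],
    [0,0,2,0,0.045],
    [0,0,2,0,0.045]
  ]
}}

```text
time: 7.35
ee_pos: [0.4367, 0.1179, 0.1142]
eef_rot: [0.991, 0.134, -0.001, 0.001]
ft_force: [0.4, -0.4, 0.3]
width: 0.0449
grip_force: 0.0
```

```bash
python3 - <<'E'
from bench import r
from h import *
from scipy.spatial.transform import Rotation as R
c=r.camera("scene");cv2.imwrite("pics/s5.png",cv2.resize(c["img"][150:320,240:480,::-1],None,fx=3,fy=3))
s=r.read_state();T=R.from_quat(s["eef_rot"]).as_matrix()
print(s["ee_pos"],T.T@(np.array([.4363,.1181,.068])-s["ee_pos"]),np.arctan2(T[1,1],T[0,1])+1.301,s["joint_positions"])
E
```

```text
[0.43714629 0.1182103  0.11476713] [-0.00082438 -0.00013821  0.04676745] -9.241354251665612e-05 [-0.9442461   0.06869041  0.60463739  2.07888602 -0.04573164  1.00710922
 -1.61733979]
```

View pics/s5.png

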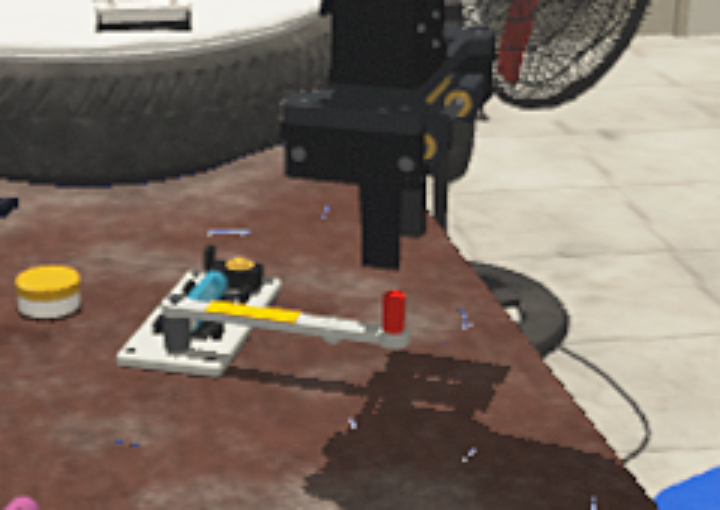

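The fingers are centred over the knob (crop (394,312)). Next I lower, close loosely and sweep.

In the tool's units: 0.046 m is 2.3, 0.025 m is 1.25.

>>> {"method": "drive_effector", "body": {
  "deltas": [
    [-0.05,0,1.25,0,0.045],
    [-0.05,0,2.3,0,0.045],
    [-0.05,0,2.3,0,0.045],
    [-0.05,0,2.3,0,0.022],
    [-0.05,0,2.3,0,0.022],
    [-0.05,0,2.3,0,0.022],
    [-0.05,0,2.3,0,0.022]
  ]
}}

```text
time: 8.1
ee_pos: [0.4365, 0.1183, 0.0692]
eef_rot: [0.991, 0.134, 0.001, -0.0]
ft_force: [0.6, 0.1, 0.3]
width: 0.0244
grip_force: 0.0
```

>>> {"method": "drive_effector", "body": {
  "deltas": [
    [0.07,0.99,0,-0.14,0.022],
    [0.275,1.96,0,-0.28,0.022],
    [0.615,2.895,0,-0.42,0.022],
    [1.085,3.77,0,-0.56,0.022],
    [1.67,4.575,0,-0.7,0.022],
    [2.36,5.285,0,-0.84,0.022],
    [3.145,5.895,0,-0.98,0.022],
    [4.01,6.39,0,-1.12,0.022],
    [4.93,6.76,0,-1.26,0.022],
    [5.895,6.995,0,-1.4,0.022],
    [5.895,6.995,0,-1.4,0.022],
    [5.895,6.995,0,-1.4,0.022]
  ]
}}

```text
time: 9.3
ee_pos: [0.5868, 0.0145, 0.0684]
eef_rot: [0.672, 0.74, -0.0, -0.0]
ft_force: [-0.3, -0.7, -0.4]
width: 0.022
grip_force: 0.0
```

```bash
python3 - <<'E'
from bench import r
from h import *
from scipy.spatial.transform import Rotation as R
s=r.read_state();T=R.from_quat(s["eef_rot"]).as_matrix()
k=np.array([.5905,.1075])-.090*np.array([-.330,.944])
print("shut knob",k,T.T@(np.array([*k,.069])-s["ee_pos"]),np.arctan2(T[1,1],T[0,1])-.337)
E
```

```text
shut knob [0.6202  0.02254] [ 0.00483966  0.03401459 -0.00056724] -0.24114891401597416
```

In the tool's units: 0.034 m is 1.7, 0.036 m is 1.8.

>>> {"method": "drive_effector", "body": {
  "deltas": [
    [0.025,0.6,0,-0.08,0.022],
    [0.1,1.15,0,-0.16,0.022],
    [0.25,1.7,0,-0.24,0.022],
    [0.25,1.8,0,-0.24,0.022],
    [0.25,1.8,0,-0.24,0.022],
    [0.25,1.8,0,-0.24,0.022],
    [0.25,1.7,0,-0.24,0.04],
    [0.25,1.7,0,-0.24,0.04],
    [0.25,1.7,0,-0.24,0.04]
  ]
}}

```text
time: 10.2
ee_pos: [0.6202, 0.023, 0.0686]
eef_rot: [0.578, 0.816, 0.0, -0.0]
ft_force: [-0.1, -0.3, 0.4]
width: 0.0366
grip_force: 0.0
```

>>> {"method": "drive_effector", "body": {
  "deltas": [
    [0,0,-2,0,0.04],
    [0,0,-4,0,0.04],
    [0,0,-6,0,0.04],
    [0,2.5,-7.5,0,0.04],
    [0,5,-7.5,0,0.04],
    [0,7.5,-7.5,0,0.04],
    [0,7.5,-7.5,0,0.04],
    [0,7.5,-7.5,0,0.04]
  ]
}}

```text
time: 11.0
ee_pos: [0.7623, 0.0733, 0.2162]
eef_rot: [0.577, 0.816, -0.001, -0.001]
ft_force: [0.3, 0.3, -0.1]
width: 0.0397
grip_force: 0.0
```

```bash
python3 - <<'E'
from bench import r
from h import *
s=r.read_state();print(s["ee_pos"])
c=r.camera("scene");cv2.imwrite("pics/s6.png",cv2.resize(c["img"][170:320,220:460,::-1],None,fx=3,fy=3))
h=np.array([.5905,.1075])+.052*np.array([-.330,.944]);
for lo,hi in(((0,150,100),(8,255,255)),((172,150,100),(180,255,255))):
    m=seg(c,lo,hi,(250,180,400,300)); n=cv2.findNonZero(m)
    if n is not None:
        q=n[:,0].mean(0); k=px2w(c,*q,.053)[:2]; d=k-h; print(len(n),q,k,np.linalg.norm(d),"theta",1.907+np.pi-np.arctan2(d[1],d[0])%(2*np.pi))
E
```

```text
[0.76232843 0.07329903 0.21622143]
66 [320.09090909 218.42424242] [0.61835393 0.02426616] 0.1397688262311418 theta 0.008299158156901854
```

View pics/s6.png

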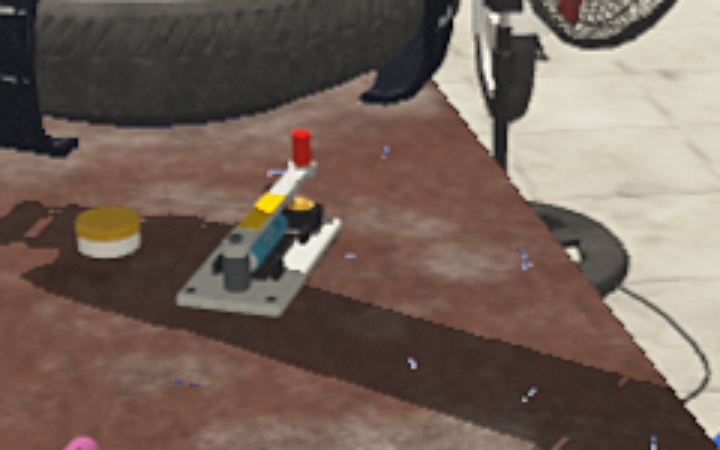

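The bar lies over the pocket with its knob at crop (302,148), which gives theta ≈ 0.01. The cell is beneath it at crop (268,240), and the arm is clear.

```bash
python3 -c "
from bench import r
print(r.close_job())"
```

```text
the job is handed in; nothing more can be done
None
```

The blue cell is in the holder's pocket and released, the keeper bar is shut (about 0.01 rad from the last picture), the arm is clear, and I handed the job in at about 11 s; no verdict came back.

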